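Press the hex key home in the caddy's foam and slide the lid shut

TASK

Put the hex key away: press it into its L-shaped foam cutout in the acrylic caddy until it is fully home, then slide the caddy's flush lid all the way shut over it. Leave the hinge, the drill-bit case and the other things on the counter where they are.

Things in the scene. Friction and masses are not known exactly. Their poses are not given: they have to be found in the camera images.
- key_grip (a point): Centre (half-way up) of the moulded grip of the black L-shaped hex key (0.15 kg, lying flat, z up): a block 22 wide (x), 80 long (y), 22 mm high with upright sides. A 10 mm hex bar leaves its +y end at half height. Centre of mass about 20 mm toward +y. It starts at one of three spots right of the caddy; the hinge and the drill-bit case have the other two.
- key_tip (a point): End of the hex key's short leg, 50, 63, 0 mm (x, y, z) from key_grip in the key's axes: the bar runs along +y to y = 63 mm, bends square and ends at x = 50 mm. The bar's underside is 6 mm above the grip's underside.
- cutout (a point): Floor of the foam cutout, 14 mm above the counter: the middle of the grip's underside rests here when home. Axes as the caddy's; the key goes in with its x, y, z along them (bar toward +y, leg toward +x). 14 mm deep, 87 mm long for the grip; the bar and leg have 20 mm wide channels, about 4 mm play each side. Home, the grip's top is 36 mm above the counter.
- caddy: Clear acrylic caddy, fixed, 140 (x) x 294 (y) x 46 mm high; origin at the centre of its underside, z up. Two equal compartments along y: grey foam on the +y side, four beech dowels 16 x 100 mm on the -y side. cutout is at (-15, 58, 14) mm. Between the home grip and the caddy's inner walls there are 39 mm on its -x side, 69 mm on its +x side.
- lid_top (a point): Middle of the top face of the clear sliding lid, 130 (x) x 142 (y) x 4 mm, axes as the caddy's, flush with the rim 46 mm above the counter. No handle; frosted end strips and a 36 x 50 mm frosted patch in its middle. It starts over the dowels and slides along the caddy's y when pressed down with about 10 N and dragged. Shut, this point is at y = +71 mm from the caddy's origin.
- lid (a joint): Opening of the lid in m: 0 fully shut over the foam (firm stop), 0.142 fully open over the dowels; opening moves it to the caddy's -y. It resists with 1 to 2 N and stays where it is left.
- hinge: Stainless butt hinge lying open and flat, 68 x 72 x 10 mm, origin at the centre of its underside. To be left alone.
- bitcase: Green plastic drill-bit case, 52 (x) x 85 (y) x 26 mm, origin at the centre of its underside. To be left alone.
- tape: Grey tape measure standing on the counter, 65 x 35 x 62 mm, origin at the centre of its underside. To be left alone.
- glue: White glue bottle, 52 mm diameter, 160 mm high, origin at the centre of its underside. To be left alone.
- foam_top (a point): Point on the foam's top plane (28 mm above the counter) straight above cutout. Two rounded springy foam lips, 18 mm apart, line the grip's long sides: the 22 mm grip laid in place rests on them about 9 mm too high, and must be pushed straight down on its middle with some 8 to 16 N to go to the floor, where they hold it. A key left high blocks the lid (underside at 42 mm).
Things that resemble listed ones, but are neither listed nor needed, are in the scene too. What is shaped like the part that bears key_grip but blue or pink is not meant.

How it is judged:
By the outcome, as a careful person would: the job done as asked, in the order asked, and still so for the second after the job is handed in, with the robot touching nothing.
It also fails if it takes over 59 s, if anything falls off the work surface, if the arm or the gripper's body presses on something with over 40 N, if the wrist force passes 120 N, or if a joint passes its speed limit or range.

ROBOT

A 6-joint arm with a two-finger parallel gripper is mounted at the origin on the work surface. World frame = base frame: x ahead of the robot, y to its left, z up, the work surface at z = 0. Lengths are in mm, angles in rad, forces in N, time in s.
With the tool pointing down it reaches from about 250 to 725 mm from the base axis. Payload 4 kg.
Tool frame: the origin (TCP) lies between the finger pads; the fingertips stand 22 mm ahead of it and the grasp point (between the pads) lies 3 mm ahead of it (robot.finger_overhang is the distance from the TCP to the fingertips, in mm); z points along the fingers, y is the direction in which the jaws open and shut (so a half turn about z gives the same grasp; the last joint's range is limited). The gripper opens to 85 mm and grips with 20 to 120 N. Pads are 22 mm wide; open, the fingers measure 114 mm over their backs; the gripper's body (76 mm by 85 mm) begins 54 mm behind the grasp point. The pads swing forward as they close: fully open they stand 13 mm farther back than shut.
Start: joints at [-1.169, 0.241, 0.005, 1.335, 0, 1.571], TCP at [195.536, -460.18, 253.306] pointing down, gripper open.
Joint ranges: [-2.72, 2.72], [-1.05, 1.87], [-1.09, 1.28], [-1.99, 2.15], [-1.42, 1.44], [-3.14, 3.14]. Speed limits (rad/s): [2.79, 2.79, 3.14, 3.14, 3.14, 3.14].

INTERFACE

Orientations are given as a rotation vector (axis times angle).
In Python, from rig import robot gives the robot as it stands. The module is installed in compiled form; this text tells all that it offers.
- The arm moves only by the shell command python3 -m jog 'ROWS' [FORCE]. ROWS is a JSON object of lists of equal length, an entry for each row: "claw": the opening, from -1 (shut) to 1 (fully open); "slide": the shift along the world's x, y, z in mm, a list of three; "turn": the turn about the world's z in rad. In form: {"claw": [claw, ...], "slide": [[dx, dy, dz], ...], "turn": [turn, ...]}. A call has exactly 8 rows; each row is the pose to reach, as a shift and turn from the pose measured when the call began; what a row does not reach only later rows make up. A row lasts 1/10 s, in which the tool goes at most 50 mm and 8.59 degrees, less where a joint would pass 70% of its speed; a pose out of reach is approached as far as the arm can. A call with a gripper value outside its range is refused whole. The fingers move at their own pace and stop on an object; FORCE is the grip in N (left out, the last holds). Time passes only in rows, so rows that repeat a pose let the fingers close, or fill a call up. It gives the time, the measured TCP pose, the force and the opening at its end, in the units of the state.
- robot.read_state(): the state, without advancing time (a new reading comes with each control period).
- robot.read_camera(name): name is "scene" or "top" or "wrist"; returns a dict with "pixels" (420x560x3 uint8, blue, green, red), "intrinsics" (3x3 intrinsics, pixels), "dist" ([k1, k2, p1, p2, k3] as OpenCV has them; the pictures are not rectified), "R" (3x3) and "t" (3): a world point X has camera coordinates R X + t. Camera axes: x right, y down, z forward; pixel columns grow to the right and rows downward; lengths in mm; the calibration is good to about 2 mm. A picture is of the moment at which its call begins. There is no depth.
- robot.close_job(): hands the job in, once; it reports no verdict.
The state is a dict: "time": time; "joint_pos": joint angles; "dq": joint speeds; "joint_torque": joint torques, N m; "eef_pos": TCP position; "ee_rot": TCP orientation; "force": force on the tool from outside, world axes, zero at the start; "ft_torque": the same for the moment, N m; "opening": finger opening in mm.
Only numpy, scipy, OpenCV 4.12 (cv2) and the standard library are available. Lean on these libraries where they do the work, as an engineer would, in place of code of your own. Each camera call takes 0.05 s, during which the arm holds its last target.

## Working session

There is one attempt and no reset: what is moved stays moved. The work goes in short steps, Python scripts to look and compute and a shell command to move; the robot and the scene stay as the last step left them, time stands still between calls to the robot, and variables do not carry over. Pictures are saved under pics/ and viewed, and the job is handed in when it is done.

```bash
mkdir -p pics; cat > h.py <<'E'
import numpy as np, cv2
from rig import robot
def cam(n,fn=None):
    c=robot.read_camera(n)
    if fn: cv2.imwrite('pics/'+fn,c['pixels'])
    return c
def ray(c,uv,z):
    uv=np.array(uv,float).reshape(-1,1,2)
    n=cv2.undistortPoints(uv,np.array(c['intrinsics'],float),np.array(c['dist'],float)).reshape(-1,2)
    R=np.array(c['R']);t=np.array(c['t'])
    o=-R.T@t; d=np.c_[n,np.ones(len(n))]@R
    return o+d*((z-o[2])/d[:,2])[:,None]
def proj(c,X):
    return cv2.projectPoints(np.array(X,float).reshape(-1,3),cv2.Rodrigues(np.array(c['R'],float))[0],np.array(c['t'],float),np.array(c['intrinsics'],float),np.array(c['dist'],float))[0].reshape(-1,2)
E
python3 - <<'E'
from h import *
for n in ['scene','top','wrist']:
    c=cam(n,n+'0.png'); np.save(n+'0.npy',c,allow_pickle=True)
    R=np.array(c['R']);print(n,(-R.T@c['t']).round(),R[2].round(2))
print(robot.read_state())
E
```

```text
scene [1305.  602.  928.] [-0.6  -0.46 -0.65]
top [ 441.   -4. 1388.] [ 0.07 -0.   -1.  ]
wrist [ 274. -428.  373.] [-0.3  -0.13 -0.94]
{'time': 0.15, 'joint_pos': array([-1.16902137e+00,  2.41233714e-01,  4.04776832e-03,  1.33520077e+00,
        1.50933850e-05,  1.57084034e+00]), 'dq': array([ 5.54207137e-04, -1.52852204e-03,  2.97123566e-03, -7.82930730e-04,
       -9.85360159e-04, -8.98418185e-05]), 'joint_torque': array([ 1.34131165e-03, -3.72635257e+01,  2.52638286e+01,  1.23908932e-02,
        8.58006615e-05, -8.15992991e-06]), 'eef_pos': array([ 195.35906254, -459.77973724,  252.62591441]), 'ee_rot': array([-3.07689858e+00, -6.26491079e-01,  4.75070804e-04]), 'force': array([ 0.57969481,  0.14624943, -0.48874162]), 'ft_torque': array([ 0.02598075, -0.02819008, -0.01793251]), 'opening': 85.09346974339556}
```

View pics/top0.png

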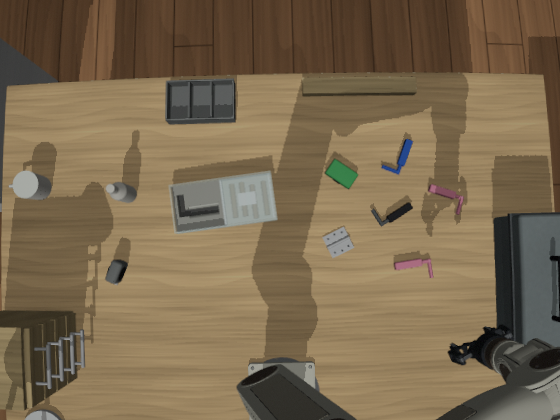

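View pics/scene0.png

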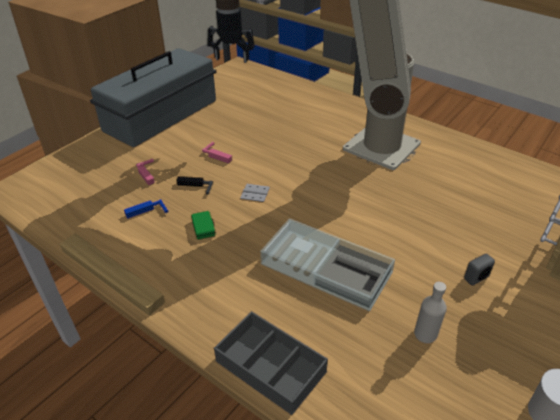

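The top view shows these look-alikes: a black L key at (392,214), a blue one at (400,158), and pink ones at (446,195) and (414,266). The black one matches the description. The caddy is at (223,202) with its foam side on the left. The hinge is at (339,242) and the bit case at (342,174). I'll check close crops.

```bash
python3 - <<'E'
from h import *
im=cv2.imread('pics/top0.png')
a=cv2.resize(im[190:240,360:425],None,fx=6,fy=6,interpolation=cv2.INTER_CUBIC)
b=cv2.resize(im[165:240,163:283],None,fx=6,fy=6,interpolation=cv2.INTER_CUBIC)
o=np.zeros((760,760,3),np.uint8);o[:300,:390]=a;o[305:755,:720]=b
o=o[:,:740];cv2.imwrite('pics/crop0.png',cv2.resize(o,None,fx=.78,fy=.78))
E
python3 - <<'E'
from h import *
c=np.load('top0.npy',allow_pickle=True).item()
im=c['pixels']
g=im.max(2)
m=np.zeros(g.shape,np.uint8); m[195:235,365:425]=(g[195:235,365:425]<70)
cs,_=cv2.findContours(m,cv2.RETR_EXTERNAL,cv2.CHAIN_APPROX_NONE)
for k in cs:
    if len(k)>8: print('key',len(k),cv2.minAreaRect(k), ray(c,[cv2.minAreaRect(k)[0]],15))
gp=np.abs(im.astype(int)-im.astype(int).mean(2,keepdims=True)).max(2)<14
m=np.zeros(g.shape,np.uint8); m[165:240,163:283]=(gp)[165:240,163:283]
m=cv2.morphologyEx(m,cv2.MORPH_CLOSE,np.ones((5,5)))
cs,_=cv2.findContours(m,cv2.RETR_EXTERNAL,cv2.CHAIN_APPROX_NONE)
k=max(cs,key=cv2.contourArea); r=cv2.minAreaRect(k);print(r)
P=ray(c,cv2.boxPoints(r),46);print(P.round(),[np.linalg.norm(P[i]-P[i-1]).round() for i in range(4)],P.mean(0))
E
```

```text
key 14 ((375.6153564453125, 212.42303466796875), (8.59785270690918, 0.5547001957893372), 56.3099365234375) [[ 519.93754829 -283.92605625   15.        ]]
key 102 ((393.08197021484375, 214.09837341308594), (15.68919563293457, 40.08188247680664), 76.75948333740234) [[ 513.85598856 -335.08823658   15.        ]]
((222.64488220214844, 201.9439697265625), (50.10000991821289, 103.47557067871094), 82.3595962524414)
[[613. 311.  46.]
 [645.  17.  46.]
 [504.   2.  46.]
 [471. 293.  46.]] [np.float64(143.0), np.float64(295.0), np.float64(142.0), np.float64(293.0)] [558.16472745 155.58308645  46.        ]
```

View pics/crop0.png

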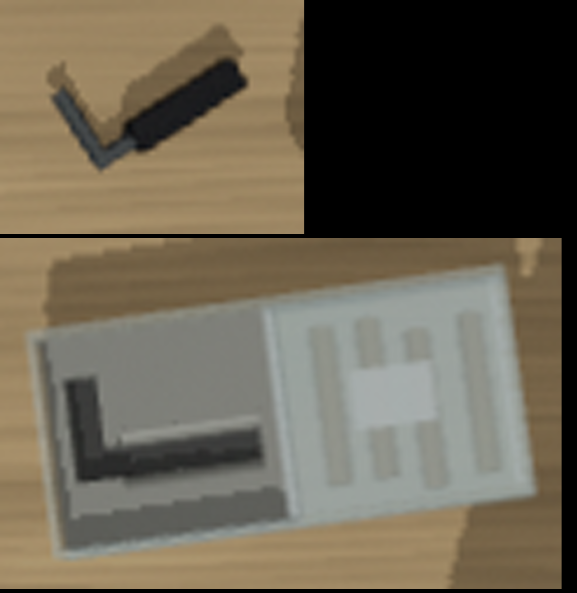

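View pics/wrist0.png

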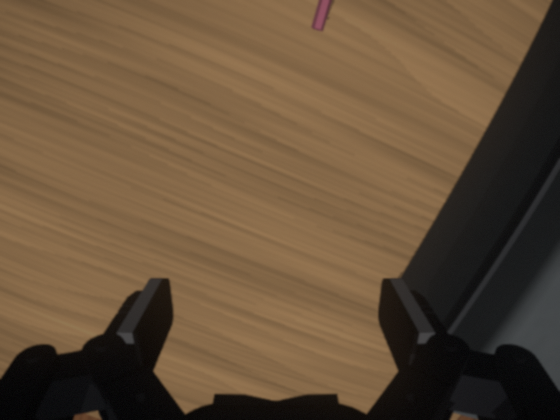

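The crop confirms it: a black grip with a steel L bar, and the leg points along the key's +x. In the caddy the L cutout has its bar to the left (+y) and its leg up (+x). Now I'll measure the grip.

```bash
python3 - <<'E'
from h import *
from scipy.spatial.transform import Rotation as Ro
c=np.load('top0.npy',allow_pickle=True).item()
im=c['pixels']
g=im.max(2).astype(int)
for th in (45,55,60):
    m=np.zeros(g.shape,np.uint8); m[195:235,365:425]=(g[195:235,365:425]<th)
    cs,_=cv2.findContours(m,cv2.RETR_EXTERNAL,cv2.CHAIN_APPROX_NONE)
    k=max(cs,key=len);r=cv2.minAreaRect(k);P=ray(c,cv2.boxPoints(r),18)
    print(th,r,P.round(),P.mean(0))
R=Ro.from_rotvec(robot.read_state()['ee_rot']).as_matrix();print(R.round(2))
E
```

```text
45 ((398.5337219238281, 212.35394287109375), (6.889986515045166, 28.301944732666016), 57.9946174621582) [[ 506. -309.   18.]
 [ 548. -382.   18.]
 [ 531. -392.   18.]
 [ 489. -320.   18.]] [ 518.43978485 -350.77598204   18.        ]
55 ((398.5384216308594, 212.30770874023438), (7.21110200881958, 28.289709091186523), 56.30992889404297) [[ 505. -310.   18.]
 [ 549. -381.   18.]
 [ 532. -392.   18.]
 [ 488. -321.   18.]] [ 518.57698451 -350.7942065    18.        ]
60 ((397.1153564453125, 213.42308044433594), (7.4884514808654785, 31.895259857177734), 56.30992889404297) [[ 500. -301.   18.]
 [ 549. -381.   18.]
 [ 531. -392.   18.]
 [ 482. -312.   18.]] [ 515.4503428  -346.50415923   18.        ]
[[ 0.92  0.39 -0.  ]
 [ 0.39 -0.92  0.  ]
 [ 0.   -0.   -1.  ]]
```

```bash
python3 -m jog '{"claw":[1,1,1,1,1,1,1,1],"slide":[[40,14,0],[80,28,0],[120,42,0],[160,55,0],[200,68,0],[240,82,0],[280,95,0],[320,108,0]],"turn":[0.14,0.28,0.42,0.56,0.7,0.84,0.98,1.12]}' 40
python3 -m jog '{"claw":[1,1,1,1,1,1,1,1],"slide":[[0,0,-15],[0,0,-30],[0,0,-45],[0,0,-60],[0,0,-70],[0,0,-70],[0,0,-70],[0,0,-70]],"turn":[0.14,0.28,0.42,0.56,0.59,0.59,0.59,0.59]}'
python3 - <<'E'
from h import *
c=cam('wrist','w1.png');np.save('w1.npy',c,allow_pickle=True)
E
```

```text
time: 0.95
eef_pos: [516.8, -350.9, 252.1]
ee_rot: [-2.267, -2.172, 0.002]
force: [-0.1, -0.7, -0.0]
opening: 85.5
time: 1.75
eef_pos: [517.2, -351.2, 183.2]
ee_rot: [1.541, 2.738, -0.003]
force: [0.4, -1.2, 0.4]
opening: 85.5
```

View pics/w1.png

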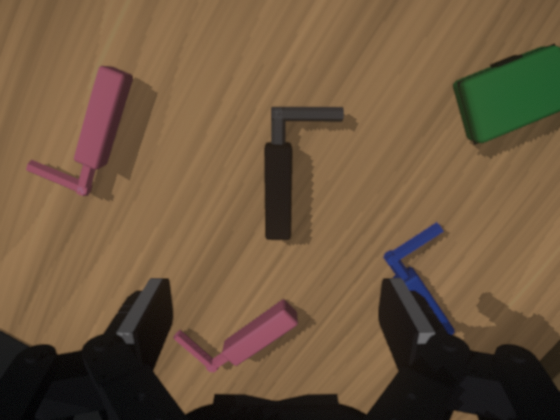

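The wrist view shows the black key upright: grip at (278,191), bar bend at (278,113), leg ending at (342,114). The fingers straddle column ~275. Next I'll measure it in this picture.

```bash
python3 - <<'E'
from h import *
c=np.load('w1.npy',allow_pickle=True).item()
im=c['pixels'];g=im.max(2).astype(int)
for th in (35,45,):
    m=np.zeros(g.shape,np.uint8); m[130:260,240:320]=(g[130:260,240:320]<th)
    cs,_=cv2.findContours(m,cv2.RETR_EXTERNAL,cv2.CHAIN_APPROX_NONE)
    k=max(cs,key=len);r=cv2.minAreaRect(k)
    b=cv2.boxPoints(r); 
    for z in (22,11):
        P=ray(c,b,z); print(th,r,z,P.round(1).tolist(),P.mean(0).round(1),[np.linalg.norm(P[i]-P[i-1]).round(1) for i in range(4)])
B=ray(c,[[278,113],[342,114]],11);print(B)
print(proj(c,[[517.2,-351.2,22]]))
E
```

```text
35 ((289.0, 188.0), (0.0, 0.0), 0.0) 22 [[526.5, -345.1, 22.0], [526.5, -345.1, 22.0], [526.5, -345.1, 22.0], [526.5, -345.1, 22.0]] [ 526.5 -345.1   22. ] [np.float64(0.0), np.float64(0.0), np.float64(0.0), np.float64(0.0)]
35 ((289.0, 188.0), (0.0, 0.0), 0.0) 11 [[528.6, -347.7, 11.0], [528.6, -347.7, 11.0], [528.6, -347.7, 11.0], [528.6, -347.7, 11.0]] [ 528.6 -347.7   11. ] [np.float64(0.0), np.float64(0.0), np.float64(0.0), np.float64(0.0)]
45 ((278.5, 189.5), (25.0, 97.0), 0.0) 22 [[533.2, -391.8, 22.0], [491.8, -322.6, 22.0], [508.1, -312.7, 22.0], [550.9, -380.9, 22.0]] [ 521. -352.   22.] [np.float64(20.8), np.float64(80.6), np.float64(19.0), np.float64(80.6)]
45 ((278.5, 189.5), (25.0, 97.0), 0.0) 11 [[535.4, -396.1, 11.0], [492.5, -324.3, 11.0], [509.4, -314.0, 11.0], [553.9, -384.9, 11.0]] [ 522.8 -354.8   11. ] [np.float64(21.6), np.float64(83.7), np.float64(19.8), np.float64(83.7)]
[[ 489.24176987 -300.730336     11.        ]
 [ 532.00506758 -275.31749605   11.        ]]
[[274.94719771 188.38697202]]
```

```bash
python3 -m jog '{"claw":[1,1,1,0.5,0,0,0,0],"slide":[[-2,6,-30],[-4,12,-60],[-4,12,-90],[-4,12,-115],[-4,12,-130],[-4,12,-143],[-4,12,-154],[-4,12,-154]],"turn":[0,0,0,0,0,0,0,0]}' 40
python3 - <<'E'
from h import *
c=cam('wrist','w2.png')
E
```

```text
time: 2.6
eef_pos: [512.6, -338.9, 28.1]
ee_rot: [-1.54, -2.737, 0.003]
force: [0.0, 0.5, 0.3]
opening: 42.4
```

View pics/w2.png

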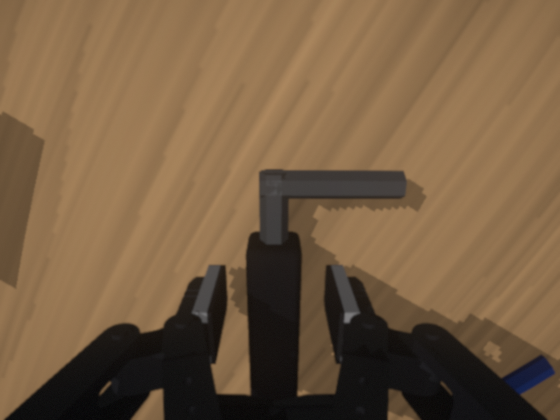

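The fingers (tips at 213 and 333) straddle the grip, which spans columns 248–300 and is centred. I'll close and lift.

```bash
python3 -m jog '{"claw":[-0.5,-1,-1,-1,-1,-1,-1,-1],"slide":[[0,0,0],[0,0,0],[0,0,0],[0,0,0],[0,0,0],[0,0,0],[0,0,5],[0,0,15]],"turn":[0,0,0,0,0,0,0,0]}' 50
python3 -m jog '{"claw":[-1,-1,-1,-1,-1,-1,-1,-1],"slide":[[0,0,20],[0,0,45],[0,0,70],[0,0,90],[0,0,100],[0,0,100],[0,0,100],[0,0,100]],"turn":[0,0,0,0,0,0,0,0]}'
python3 - <<'E'
from h import *
c=cam('wrist','w3.png');np.save('w3.npy',c,allow_pickle=True)
E
```

```text
time: 3.45
eef_pos: [511.8, -338.4, 43.0]
ee_rot: [-1.539, -2.735, 0.003]
force: [0.5, -1.0, -1.9]
opening: 20.7
time: 4.25
eef_pos: [511.0, -337.8, 141.3]
ee_rot: [-1.537, -2.732, 0.002]
force: [-0.8, 0.2, -1.0]
opening: 20.6
```

View pics/w3.png

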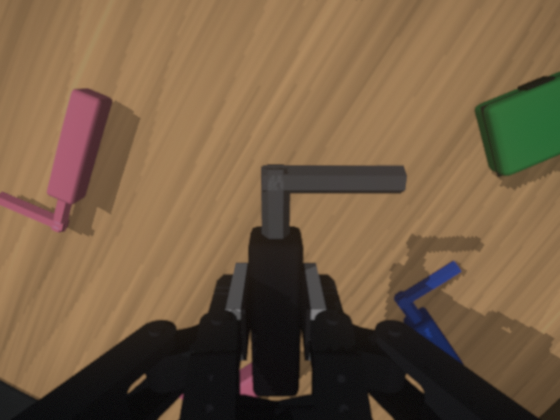

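```bash
python3 -m jog '{"claw":[-1,-1,-1,-1,-1,-1,-1,-1],"slide":[[4,35,30],[8,75,50],[12,120,60],[18,165,60],[24,210,60],[30,255,60],[36,300,60],[39,345,60]],"turn":[-0.06,-0.12,-0.18,-0.24,-0.3,-0.36,-0.42,-0.434]}'
python3 -m jog '{"claw":[-1,-1,-1,-1,-1,-1,-1,-1],"slide":[[0,30,0],[0,60,0],[0,80,0],[0,80,0],[0,80,0],[0,80,0],[0,80,0],[0,80,0]],"turn":[0,0,0,0,0,0,0,0]}'
python3 - <<'E'
from h import *
c=cam('wrist','w4.png');np.save('w4.npy',c,allow_pickle=True)
E
```

```text
time: 5.1
eef_pos: [549.7, 9.0, 200.4]
ee_rot: [-2.09, -2.335, 0.001]
force: [1.1, 0.7, -1.4]
opening: 20.6
time: 5.9
eef_pos: [549.8, 88.0, 200.3]
ee_rot: [-2.092, -2.333, 0.002]
force: [-0.8, 0.1, -1.0]
opening: 20.5
```

View pics/w4.png

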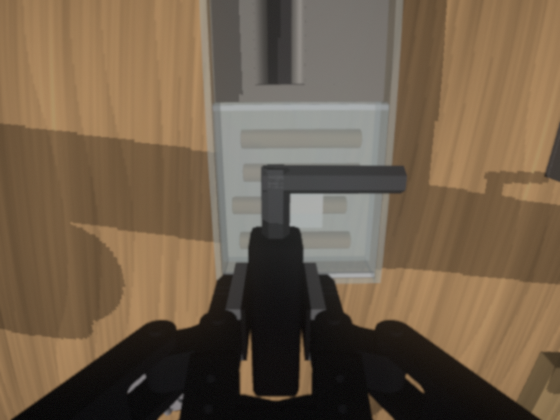

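The key is held straight. The caddy lid is at rows 105–280 and the cutout's grip slot is at (280,40), still partly out of view. I'll advance 70 mm.

```bash
python3 -m jog '{"claw":[-1,-1,-1,-1,-1,-1,-1,-1],"slide":[[-2,20,0],[-5,45,0],[-8,70,0],[-8,70,0],[-8,70,0],[-8,70,0],[-8,70,0],[-8,70,0]],"turn":[0,0,0,0,0,0,0,0]}'
python3 - <<'E'
from h import *
c=cam('wrist','w5.png');np.save('w5.npy',c,allow_pickle=True)
cv2.imwrite('pics/w5c.png',cv2.resize(c['pixels'][:200,160:440],None,fx=2.8,fy=2.8,interpolation=cv2.INTER_CUBIC))
E
```

```text
time: 6.75
eef_pos: [541.9, 157.3, 200.4]
ee_rot: [-2.094, -2.332, 0.002]
force: [-0.3, 0.1, -1.5]
opening: 20.6
```

View pics/w5.png

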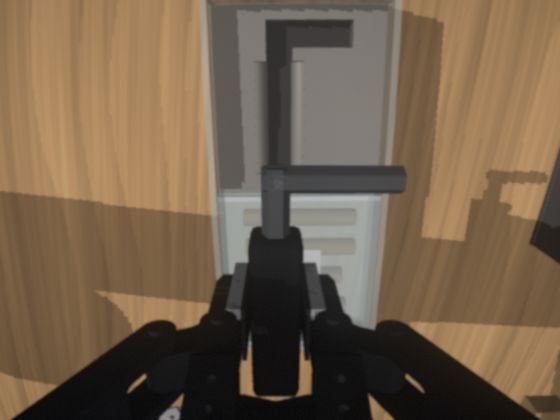

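View pics/w5c.png

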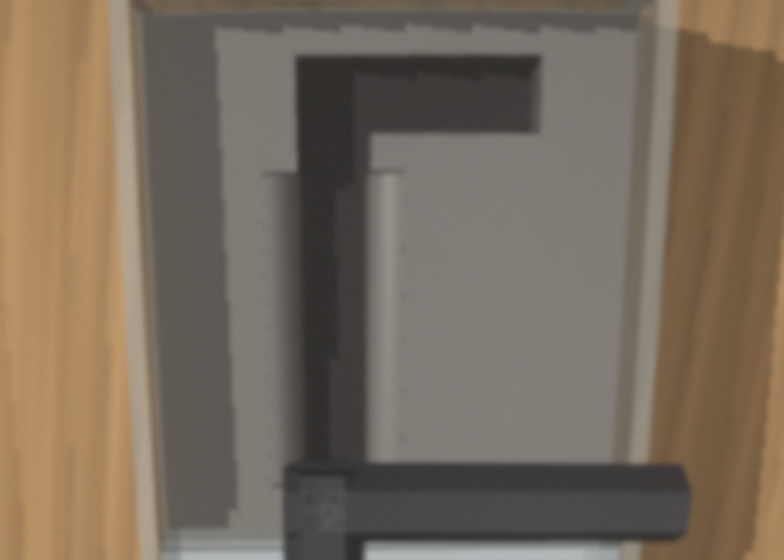

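```bash
cat >> h.py <<'E'
def fit(A,B): # 2D rigid B = R A + t
    A=np.array(A,float);B=np.array(B,float)[:,:2]
    a=A-A.mean(0);b=B-B.mean(0);H=a.T@b
    th=np.arctan2(H[0,1]-H[1,0],H[0,0]+H[1,1]);R=np.array([[np.cos(th),-np.sin(th)],[np.sin(th),np.cos(th)]])
    t=B.mean(0)-R@A.mean(0);return th,t,(A@R.T+t-B).round(1).tolist()
E
python3 - <<'E'
from h import *
c=np.load('w5.npy',allow_pickle=True).item()
crop=lambda p:(160+p[0]/2.8,p[1]/2.8)
px=[crop(p) for p in [(297,57),(541,57),(371,131),(539,131)]]
P=ray(c,px,28);print(P.round(1).tolist())
for d in (9,10):
  print('cutout',fit([(-d,63+d),(50+d-5,63+d),(d,63-d),(50+d-5,63-d)],P))
print('cross leg width',np.linalg.norm(P[1]-P[3]))
L=ray(c,[crop((262,172)),crop((401,172))],28);print('lip',L.round(1),L.mean(0))
# caddy inner/outer walls at rim z=46 : outer edges left/right at two rows
W=ray(c,[crop((110,0)),crop((138,420)),crop((680,0)),crop((650,420))],46);print('walls',W.round(1).tolist())
# held key
z=183
K=ray(c,[(262,167),(405,167),(405,192),(248,232),(302,232),(288,194)],z)
print(K.round(1).tolist())
print('key',fit([(-5,68),(50,68),(50,58),(5,58)],K[[0,1,2,5]]))
print('grip end',K[3:5].mean(0))
ct=np.load('top0.npy',allow_pickle=True).item()
ptop=[(163+p[0]/.78/6,165+(p[1]/.78-305)/6) for p in [(65,380),(262,465),(262,425),(95,378),(78,480)]]
print(ray(ct,ptop,28).round(1).tolist())
E
```

```text
[[521.5, 282.3, 28.0], [585.1, 289.8, 28.0], [542.9, 265.9, 28.0], [587.4, 271.3, 28.0]]
cutout (np.float64(0.12002568116797943), array([539.95230393, 211.56170408]), [[0.9, -0.4], [-0.1, -0.3], [-0.5, 0.3], [-0.3, 0.4]])
cutout (np.float64(0.12015980227419398), array([539.46473179, 211.49918576]), [[-0.7, 0.4], [0.3, 0.7], [0.1, -0.6], [0.3, -0.6]])
cross leg width 18.70716336761533
lip [[515.1 252.4  28. ]
 [552.2 256.4  28. ]] [533.65079093 254.3941446   28.        ]
walls [[475.4, 288.7, 46.0], [489.0, 185.1, 46.0], [614.2, 304.8, 46.0], [626.1, 200.5, 46.0]]
[[532.4, 208.0, 183.0], [587.1, 214.2, 183.0], [589.3, 204.4, 183.0], [529.3, 180.6, 183.0], [551.1, 183.1, 183.0], [543.5, 198.4, 183.0]]
key (np.float64(0.12095124414230597), array([545.85278305, 140.69580851]), [[0.3, -0.4], [0.2, -0.0], [-0.8, -0.1], [0.3, 0.5]])
grip end [540.19755128 181.84458258 183.        ]
[[581.6, 289.3, 28.0], [526.4, 168.0, 28.0], [551.0, 167.7, 28.0], [582.4, 270.6, 28.0], [519.8, 281.7, 28.0]]
```

```bash
python3 -m jog '{"claw":[-1,-1,-1,-1,-1,-1,-1,-1],"slide":[[-2,30,0],[-4.5,60,-10],[-4.5,70,-40],[-4.5,70,-75],[-4.5,70,-100],[-4.5,70,-110],[-4.5,70,-110],[-4.5,70,-110]],"turn":[0,0,0,0,0,0,0,0]}'
python3 - <<'E'
from h import *
c=cam('wrist','w6.png');np.save('w6.npy',c,allow_pickle=True)
c=cam('scene','s6.png')
c=cam('top','t6.png')
a=cv2.imread('pics/t6.png')[165:240,163:283];b=cv2.imread('pics/s6.png')[210:310,250:405]
cv2.imwrite('pics/ts6.png',np.vstack([cv2.resize(a,(450,281)),cv2.resize(b,(450,290))]))
E
```

```text
time: 7.6
eef_pos: [538.4, 227.6, 91.6]
ee_rot: [-2.094, -2.332, -0.001]
force: [0.1, -0.8, -1.3]
opening: 20.9
```

View pics/w6.png

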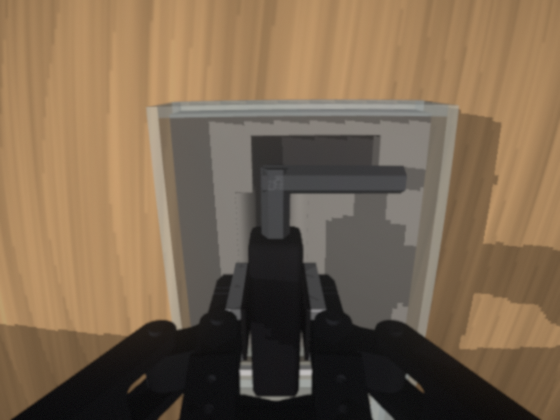

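View pics/ts6.png

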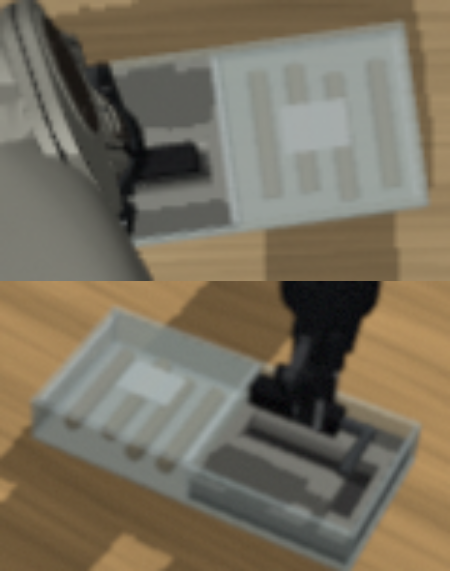

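```bash
python3 - <<'E'
from h import *
c=np.load('w6.npy',allow_pickle=True).item()
cv2.imwrite('pics/w6c.png',cv2.resize(c['pixels'][95:245,140:420],None,fx=2.8,fy=2.8,interpolation=cv2.INTER_CUBIC))
E
```

```text
(no output)
```

View pics/w6c.png

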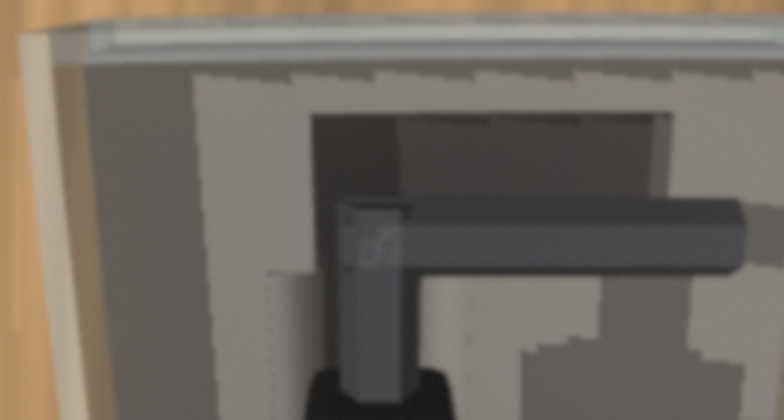

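```bash
python3 - <<'E'
from h import *
c=np.load('w6.npy',allow_pickle=True).item()
q=lambda L:[(140+u/2.8,95+v/2.8) for u,v in L]
C=ray(c,q([(312,114),(671,114)]),28); f=fit([(-9.4,72.4),(54.4,72.4)],C);print('cut',f)
L=ray(c,q([(268,272),(470,272)]),28);print('lip mid',L.mean(0).round(1),np.linalg.norm(L[0]-L[1]))
for zc in (74.6,):
  K=ray(c,q([(340,200),(744,200),(744,272),(419,276)]),zc);k=fit([(-5,68),(50,68),(50,58),(5,58)],K);print('key',zc,k)
  G=ray(c,q([(308,375),(452,375)]),zc+5);print('gripend',G.mean(0).round(1),np.linalg.norm(G[0]-G[1]))
B=ray(c,q([(341,350),(419,350)]),zc);print('bar',B.mean(0))
s=np.array([np.cos(.12),np.sin(.12)]);n=np.array([-s[1],s[0]])
d=k[1]-f[1];print('key-cut in caddy x,y',d@s,d@n)
print('bar x rel cut',(B.mean(0)[:2]-f[1])@s,'lip x',(L.mean(0)[:2]-f[1])@s,'gripend',(G.mean(0)[:2]-f[1])@s)
E
```

```text
cut (np.float64(0.11322787885017323), array([538.9252372 , 211.99512994]), [[0.1, 0.0], [-0.1, -0.0]])
lip mid [534.4 254.8  28. ] 37.57376087003391
key 74.6 (np.float64(0.11958093552867041), array([542.42218058, 211.18765253]), [[0.7, -0.4], [0.2, -0.1], [-0.8, 0.1], [-0.1, 0.4]])
gripend [536.6 255.6  79.6] 19.955671754146966
bar [536.39847881 257.43056865  74.6       ]
key-cut in caddy x,y 3.3751306757837423 -1.2202973556538879
bar x rel cut 2.9305890997418373 lip x 0.6495180534578622 gripend 2.9283902896686698
```

```bash
python3 -m jog '{"claw":[-1,-1,-1,-1,-1,-1,-1,-1],"slide":[[-2,1,0],[-2,1,-8],[-2,1,-16],[-2,1,-24],[-2,1,-30],[-2,1,-30],[-2,1,-30],[-2,1,-30]],"turn":[0,0,0,0,0,0,0,0]}'
python3 - <<'E'
from h import *
c=cam('wrist','w7.png');np.save('w7.npy',c,allow_pickle=True)
cv2.imwrite('pics/w7c.png',cv2.resize(c['pixels'][75:265,140:420],None,fx=2.8,fy=2.8,interpolation=cv2.INTER_CUBIC))
E
```

```text
time: 8.55
eef_pos: [537.1, 228.9, 62.5]
ee_rot: [-2.095, -2.333, -0.004]
force: [0.3, -0.0, -0.5]
opening: 20.1
```

View pics/w7c.png

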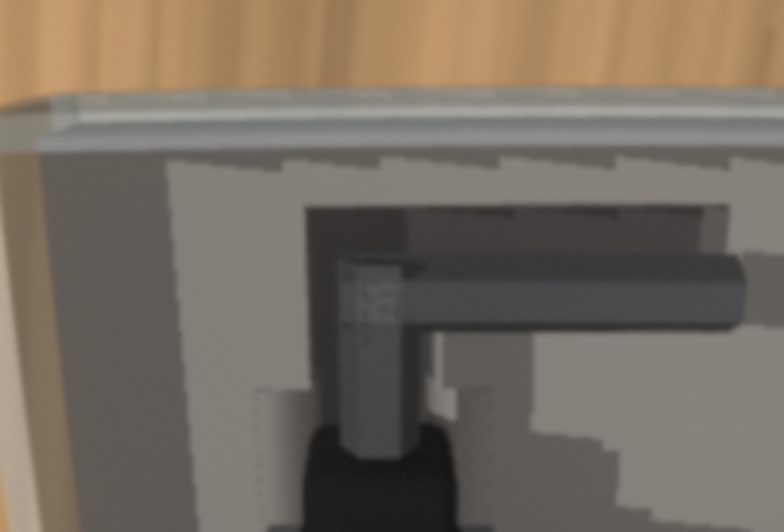

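```bash
python3 - <<'E'
from h import *
c=np.load('w7.npy',allow_pickle=True).item()
q=lambda L:[(140+u/2.8,75+v/2.8) for u,v in L]
C=ray(c,q([(305,206),(729,206)]),28); f=fit([(-9.4,72.4),(54.4,72.4)],C);print('cut',f)
L=ray(c,q([(256,388),(492,388)]),28);print('lip mid',L.mean(0).round(1),np.linalg.norm(L[0]-L[1]))
zc=45.5
K=ray(c,q([(340,257),(744,257),(744,329),(419,332)]),zc);k=fit([(-5,68),(50,68),(50,58),(5,58)],K);print('key',zc,k)
B=ray(c,q([(339,400),(419,400)]),zc);G=ray(c,q([(305,470),(455,470)]),zc+8)
s=np.array([np.cos(.119),np.sin(.119)]);n=np.array([-s[1],s[0]])
d=k[1]-f[1];print('key-cut in caddy x,y',d@s,d@n)
print([(X.mean(0)[:2]-f[1])@s for X in (B,L,G)])
E
```

```text
cut (np.float64(0.1132342653597907), array([538.94430955, 212.19725789]), [[0.4, 0.0], [-0.4, -0.0]])
lip mid [534.5 255.1  28. ] 37.73018954284349
key 45.5 (np.float64(0.11806783823406176), array([541.08065564, 212.4793749 ]), [[0.8, -0.3], [0.2, -0.1], [-0.9, 0.1], [-0.1, 0.3]])
key-cut in caddy x,y 2.1547302759662967 0.0264962407706262
[np.float64(1.5893193809944384), np.float64(0.681451092603212), np.float64(1.6710086000234574)]
```

```bash
python3 -m jog '{"claw":[-1,-1,-1,-1,-1,-1,-1,-1],"slide":[[-1.3,0,0],[-1.3,0,-3],[-1.3,0,-6],[-1.3,0,-9],[-1.3,0,-11],[-1.3,0,-12],[-1.3,0,-12],[-1.3,0,-12]],"turn":[0,0,0,0,0,0,0,0]}'
python3 - <<'E'
from h import *
c=cam('wrist','w8.png');np.save('w8.npy',c,allow_pickle=True)
cv2.imwrite('pics/w8c.png',cv2.resize(c['pixels'][75:265,140:420],None,fx=2.8,fy=2.8,interpolation=cv2.INTER_CUBIC))
E
```

```text
time: 9.4
eef_pos: [536.4, 229.1, 51.9]
ee_rot: [-2.095, -2.334, -0.007]
force: [-1.5, -0.3, 5.2]
opening: 20.4
```

View pics/w8c.png

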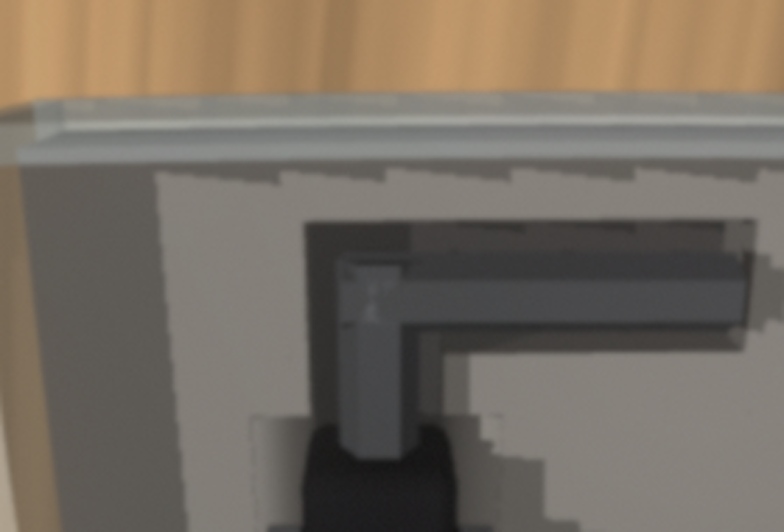

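The key is in contact (5 N up), with the bar and leg inside their channels (bar 339–419, lips 250–503). I'll release with a partial opening and rise.

```bash
python3 -m jog '{"claw":[-0.2,-0.1,-0.1,-0.1,-0.1,-0.1,-0.1,-0.1],"slide":[[0,0,0],[0,0,0],[0,0,0],[0,0,2],[0,0,10],[0,0,25],[0,0,45],[0,0,60]],"turn":[0,0,0,0,0,0,0,0]}'
python3 -m jog '{"claw":[-1,-1,-1,-1,-1,-1,-1,-1],"slide":[[0,0,0],[1,-8,0],[2,-16,0],[2,-16,-5],[2,-16,-10],[2,-16,-10],[2,-16,-10],[2,-16,-10]],"turn":[0,0,0,0,0,0,0,0]}'
python3 - <<'E'
from h import *
c=cam('wrist','w9.png');np.save('w9.npy',c,allow_pickle=True)
E
```

```text
time: 10.25
eef_pos: [536.8, 229.3, 113.5]
ee_rot: [-2.096, -2.334, -0.009]
force: [0.5, 0.3, 0.0]
opening: 38.5
time: 11.05
eef_pos: [538.8, 213.5, 103.4]
ee_rot: [-2.095, -2.335, -0.009]
force: [0.9, 0.1, -0.1]
opening: -0.1
```

View pics/w9.png

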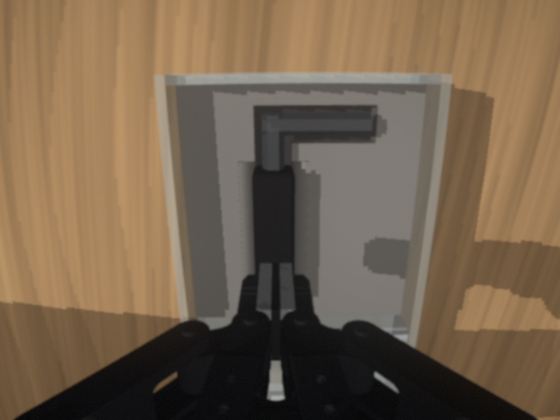

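The key lies in the cutout (grip 254–295, bar and leg inside the channel) and the closed tips are over it. I'll check where the middle is, then press.

```bash
python3 - <<'E'
from h import *
c=np.load('w9.npy',allow_pickle=True).item()
s=np.array([np.cos(.119),np.sin(.119)]);n=np.array([-s[1],s[0]])
for z in (36,45):
  G=ray(c,[(254,172),(295,172)],z);e=ray(c,[(274,168)],z)[0,:2]; print(z,'mid',e-40*n,np.linalg.norm(G[0]-G[1]))
  K=ray(c,[(263,115),(372,112),(372,131),(285,137)],z-11);print(fit([(-5,68),(50,68),(50,58),(5,58)],K))
E
```

```text
36 mid [539.7349529  213.21384399] 21.40303402094505
(np.float64(0.15881107601691802), array([543.9521131 , 211.19688329]), [[1.9, -0.8], [-1.1, -0.3], [-1.3, -0.2], [0.5, 1.2]])
45 mid [539.54445604 215.26101057] 20.38093156498395
(np.float64(0.15881107601691802), array([542.703275  , 212.02898278]), [[0.5, -0.7], [0.1, 0.2], [-0.1, -0.2], [-0.4, 0.8]])
```

```bash
python3 -m jog '{"claw":[-1,-1,-1,-1,-1,-1,-1,-1],"slide":[[0,0,-10],[0,0,-20],[0,0,-28],[0,0,-32],[0,0,-34],[0,0,-36],[0,0,-38],[0,0,-40]],"turn":[0,0,0,0,0,0,0,0]}'
```

```text
time: 11.9
eef_pos: [539.9, 213.8, 65.1]
ee_rot: [-2.096, -2.336, -0.013]
force: [-1.8, -2.0, 10.1]
opening: 0.2
```

```bash
python3 -m jog '{"claw":[-1,-1,-1,-1,-1,-1,-1,-1],"slide":[[-0.5,0,-2],[-0.5,0,-3],[-0.5,0,-4],[-0.5,0,-5],[-0.5,0,-6],[-0.5,0,-7],[-0.5,0,-7],[-0.5,0,-7]],"turn":[0,0,0,0,0,0,0,0]}'
```

```text
time: 12.7
eef_pos: [542.3, 214.3, 61.6]
ee_rot: [2.098, 2.337, 0.022]
force: [0.0, -1.4, 12.5]
opening: -0.0
```

```bash
python3 - <<'E'
from h import *
c=cam('wrist','w10.png');s=cam('scene')
cv2.imwrite('pics/s10.png',cv2.resize(s['pixels'][200:310,250:405],None,fx=5,fy=5,interpolation=cv2.INTER_CUBIC))
print(robot.read_state()['joint_pos'],robot.read_state()['ft_torque'])
E
```

```text
[ 0.37383726  0.54022979 -0.07468383  0.94267089  0.00518714  1.83709528] [-0.41612203  0.0517896   0.01276858]
```

View pics/w10.png

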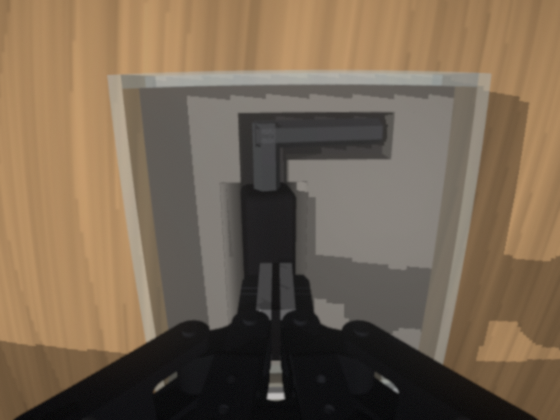

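View pics/s10.png

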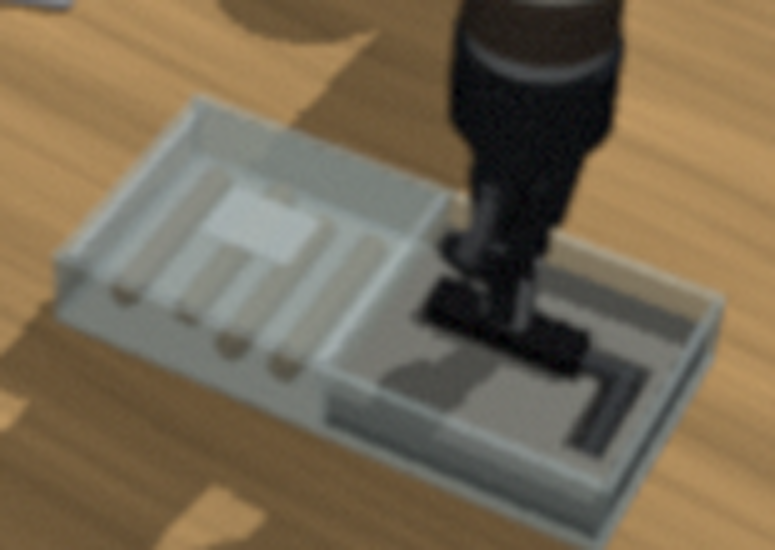

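```bash
python3 -m jog '{"claw":[-1,-1,-1,-1,-1,-1,-1,-1],"slide":[[0,0,4],[-1,0,9],[-3,0,9],[-4,0,9],[-4,0,9],[-4,0,6],[-4,0,4],[-4,0,3]],"turn":[0,0,0,0,0,0,0,0]}'
python3 -m jog '{"claw":[-1,-1,-1,-1,-1,-1,-1,-1],"slide":[[-0.5,0,-2],[-1,0,-4],[-1.5,0,-6],[-2,0,-8],[-2.5,0,-10],[-3,0,-11],[-3,0,-12],[-3,0,-12]],"turn":[0,0,0,0,0,0,0,0]}'
```

```text
time: 13.6
eef_pos: [538.0, 214.2, 64.0]
ee_rot: [2.098, 2.337, 0.021]
force: [-0.5, -0.4, -0.0]
opening: 0.4
time: 14.4
eef_pos: [535.0, 213.9, 57.9]
ee_rot: [2.097, 2.336, 0.024]
force: [-13.0, -5.5, 36.3]
opening: 0.1
```

```bash
python3 -m jog '{"claw":[-1,-1,-1,-1,-1,-1,-1,-1],"slide":[[0,0,5],[0,0,12],[0,-15,30],[0,-30,45],[0,-45,60],[0,-60,60],[0,-60,60],[0,-60,60]],"turn":[0,0,0,0,0,0,0,0]}'
python3 - <<'E'
from h import *
c=cam('wrist','w11.png');np.save('w11.npy',c,allow_pickle=True);s=cam('scene')
np.save('s11.npy',s,allow_pickle=True)
cv2.imwrite('pics/s11.png',cv2.resize(s['pixels'][200:310,250:405],None,fx=5,fy=5,interpolation=cv2.INTER_CUBIC))
E
```

```text
time: 15.2
eef_pos: [534.6, 153.2, 117.2]
ee_rot: [2.1, 2.335, 0.023]
force: [-0.1, -0.4, 0.1]
opening: 0.1
```

View pics/w11.png

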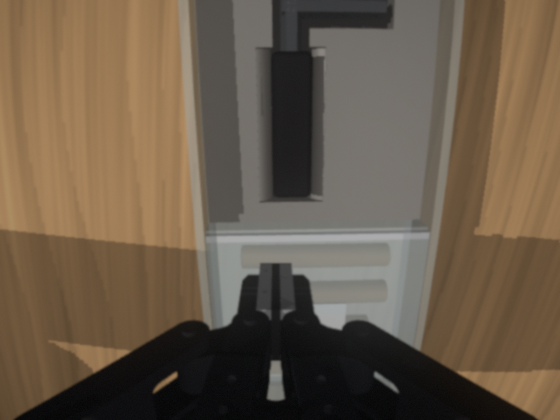

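View pics/s11.png

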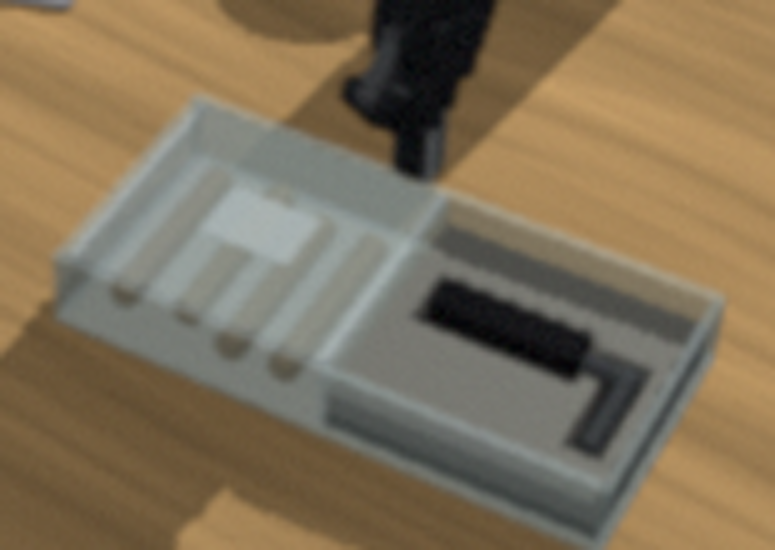

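```bash
python3 - <<'E'
from h import *
c=np.load('w11.npy',allow_pickle=True).item();g=c['pixels'].max(2)
cv2.imwrite('pics/w11c.png',cv2.resize(c['pixels'][0:215,220:420],None,fx=2.75,fy=2.75,interpolation=cv2.INTER_CUBIC))
m=np.zeros(g.shape,np.uint8);m[53:215,255:335]=g[53:215,255:335]<45
k=max(cv2.findContours(m,0,1)[0],key=cv2.contourArea);r=cv2.minAreaRect(k);print(r)
for z in (36,40,45):
  P=ray(c,cv2.boxPoints(r),z);print(z,P.mean(0).round(1),[np.linalg.norm(P[i]-P[i-1]).round(1) for i in range(4)])
E
```

```text
((291.5, 124.5), (143.0, 41.0), 90.0)
36 [539.1 212.8  36. ] [np.float64(77.1), np.float64(21.2), np.float64(77.3), np.float64(23.5)]
40 [538.8 213.3  40. ] [np.float64(75.6), np.float64(20.7), np.float64(75.8), np.float64(23.0)]
45 [538.5 213.8  45. ] [np.float64(73.7), np.float64(20.2), np.float64(73.9), np.float64(22.5)]
```

View pics/w11c.png

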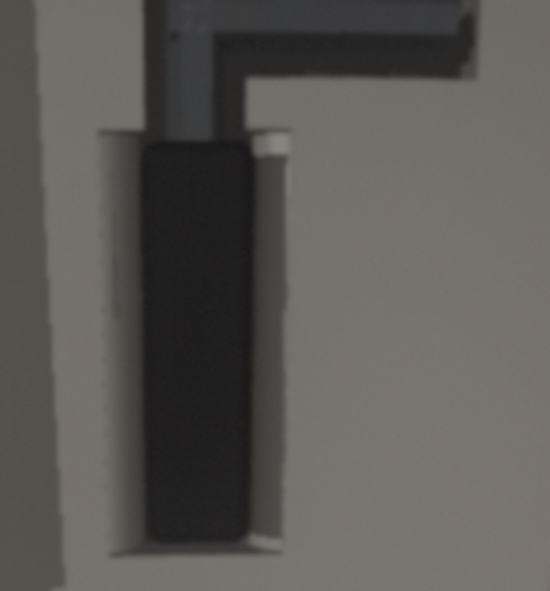

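The grip is centred between the lips and its apparent length fits a top height of 36 mm. I'll press once more, squarely on its centre, to be sure it is seated flat.

```bash
python3 -m jog '{"claw":[-1,-1,-1,-1,-1,-1,-1,-1],"slide":[[2,30,0],[4.5,59,-10],[4.5,59,-30],[4.5,59,-48],[4.5,59,-54],[4.5,59,-57],[4.5,59,-57],[4.5,59,-57]],"turn":[0,0,0,0,0,0,0,0]}'
python3 -m jog '{"claw":[-1,-1,-1,-1,-1,-1,-1,-1],"slide":[[0,0,-1],[-0.3,0,-2],[-0.6,0,-3],[-1,0,-4],[-1,0,-4.5],[-1,0,-4.5],[-1,0,-4.5],[-1,0,-4.5]],"turn":[0,0,0,0,0,0,0,0]}'
```

```text
time: 16.1
eef_pos: [539.6, 213.1, 60.8]
ee_rot: [2.098, 2.336, 0.025]
force: [-0.7, 1.2, 0.2]
opening: -0.1
time: 16.9
eef_pos: [539.3, 213.2, 58.1]
ee_rot: [2.097, 2.335, 0.027]
force: [-1.1, -1.6, 8.3]
opening: 0.0
```

At 60.8 mm there was no contact, and contact came at 58.1, so the grip top is at 36 mm and the key is home. Now the lid.

```bash
python3 -m jog '{"claw":[-1,-1,-1,-1,-1,-1,-1,-1],"slide":[[0,0,10],[0,0,25],[5,-25,42],[12,-60,42],[20,-95,42],[28.5,-127,42],[28.5,-127,30],[28.5,-127,16]],"turn":[0,0,0,0,0,0,0,0]}'
python3 -m jog '{"claw":[-1,-1,-1,-1,-1,-1,-1,-1],"slide":[[0,0,-1],[0,0,-2],[0,0,-3],[0,0,-4],[0,0,-5],[0,0,-5],[0,0,-5],[0,0,-5]],"turn":[0,0,0,0,0,0,0,0]}'
python3 - <<'E'
from h import *
c=cam('wrist','w12.png');s=cam('scene')
cv2.imwrite('pics/s12.png',cv2.resize(s['pixels'][200:310,250:405],None,fx=5,fy=5,interpolation=cv2.INTER_CUBIC))
E
```

```text
time: 17.7
eef_pos: [568.8, 85.3, 74.7]
ee_rot: [2.099, 2.331, 0.031]
force: [0.4, 0.4, -0.4]
opening: 0.2
time: 18.5
eef_pos: [568.8, 85.3, 69.9]
ee_rot: [2.099, 2.331, 0.031]
force: [-0.8, -0.2, 0.5]
opening: -0.1
```

View pics/w12.png

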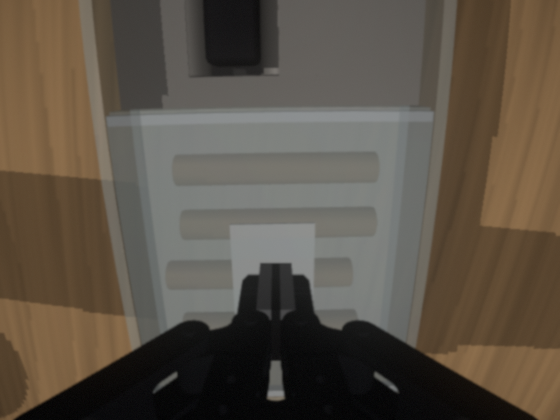

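View pics/s12.png

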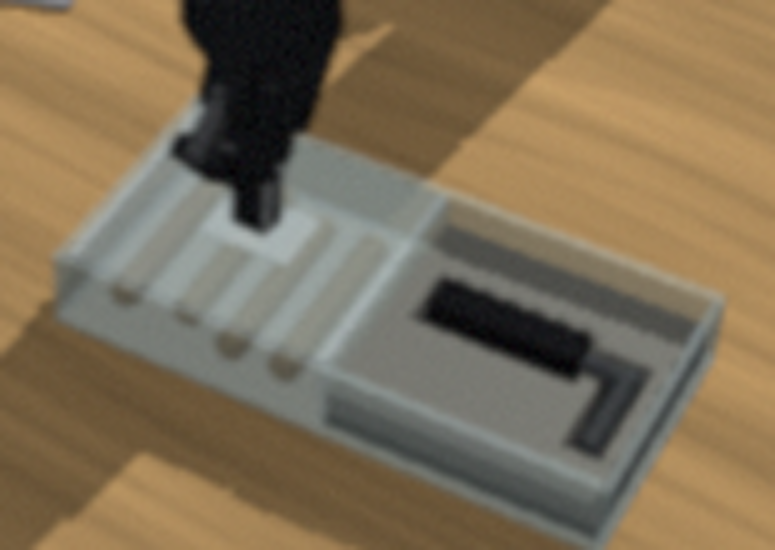

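The tips are over the frosted patch, slightly above the lid. I'll press.

```bash
python3 -m jog '{"claw":[-1,-1,-1,-1,-1,-1,-1,-1],"slide":[[0,0,-1],[0,0,-2],[0,0,-3],[0,0,-4],[0,0,-4.5],[0,0,-4.5],[0,0,-4.5],[0,0,-4.5]],"turn":[0,0,0,0,0,0,0,0]}'
```

```text
time: 19.4
eef_pos: [569.0, 85.3, 68.0]
ee_rot: [2.098, 2.33, 0.033]
force: [-4.7, -1.0, 16.5]
opening: -0.2
```

```bash
python3 -m jog '{"claw":[-1,-1,-1,-1,-1,-1,-1,-1],"slide":[[0,0,-2.3],[-0.6,5,-2.3],[-1.4,12,-2.3],[-2.3,20,-2.3],[-3.3,28,-2.3],[-4.2,36,-2.3],[-5.2,44,-2.3],[-5.8,50,-2.3]],"turn":[0,0,0,0,0,0,0,0]}'
python3 - <<'E'
from h import *
c=cam('wrist','w13.png')
E
```

```text
time: 20.2
eef_pos: [563.0, 135.5, 68.0]
ee_rot: [2.098, 2.33, 0.034]
force: [-6.1, -2.7, 14.2]
opening: 0.1
```

View pics/w13.png

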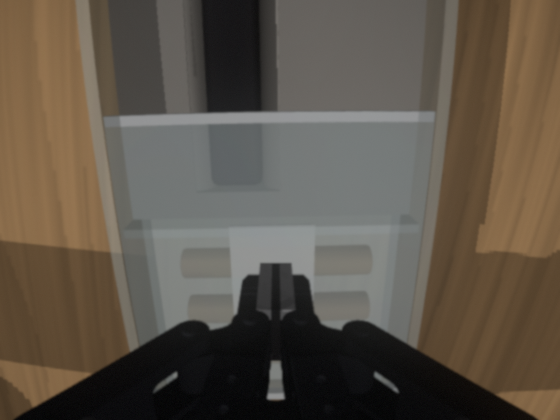

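The lid moves with the fingers: its leading edge at row 117 has passed over the grip, and the patch has stayed under the tips. I'll continue the drag.

```bash
python3 -m jog '{"claw":[-1,-1,-1,-1,-1,-1,-1,-1],"slide":[[0,2,-2.3],[-0.9,8,-2.3],[-1.8,16,-2.3],[-2.8,24,-2.3],[-3.7,32,-2.3],[-4.6,40,-2.3],[-5.6,48,-2.3],[-6.3,54,-2.3]],"turn":[0,0,0,0,0,0,0,0]}'
python3 -m jog '{"claw":[-1,-1,-1,-1,-1,-1,-1,-1],"slide":[[0,2,-2.3],[-0.9,8,-2.3],[-1.8,16,-2.3],[-2.8,24,-2.3],[-3.7,32,-2.3],[-4.2,37,-2.3],[-4.8,41,-2.3],[-4.8,41,-2.3]],"turn":[0,0,0,0,0,0,0,0]}'
python3 - <<'E'
from h import *
c=cam('wrist','w14.png')
E
```

```text
time: 21.05
eef_pos: [556.5, 190.7, 68.0]
ee_rot: [2.096, 2.331, 0.036]
force: [-4.8, -2.1, 13.0]
opening: -0.1
time: 21.85
eef_pos: [552.9, 230.7, 68.1]
ee_rot: [2.094, 2.327, 0.037]
force: [-1.4, -5.2, 11.8]
opening: 0.1
```

View pics/w14.png

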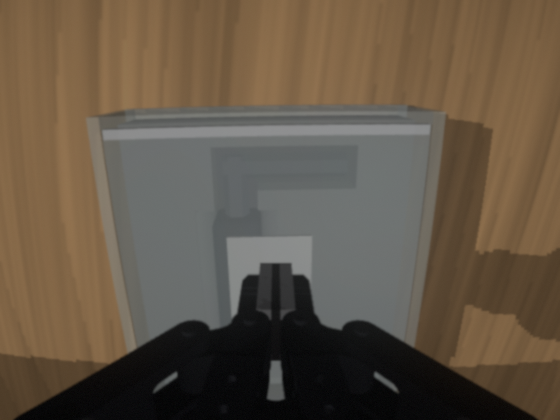

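```bash
python3 -m jog '{"claw":[-1,-1,-1,-1,-1,-1,-1,-1],"slide":[[0,1,-3],[-0.2,2,-3],[-0.4,4,-3],[-0.6,6,-3],[-0.8,8,-3],[-0.8,8,-3],[-0.8,8,-3],[-0.8,8,-3]],"turn":[0,0,0,0,0,0,0,0]}'
python3 - <<'E'
from h import *
c=cam('wrist','w15.png')
cv2.imwrite('pics/w15c.png',cv2.resize(c['pixels'][90:250,80:460],None,fx=2,fy=2))
E
```

```text
time: 22.7
eef_pos: [553.7, 236.4, 68.0]
ee_rot: [2.093, 2.32, 0.037]
force: [-2.0, -7.6, 15.2]
opening: -0.4
```

View pics/w15c.png

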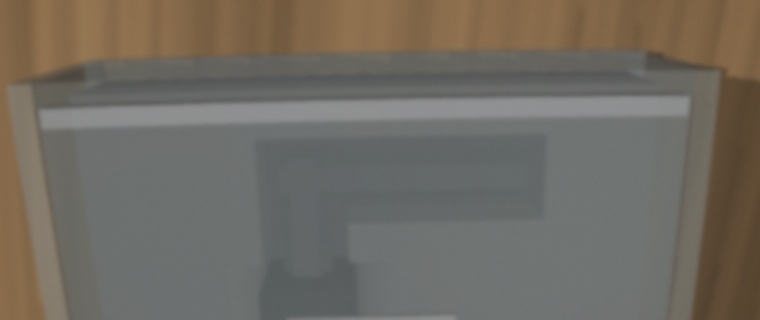

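The lid stays put while the fingers slip (7.6 N in y), so it's at its stop. I'll lift off and verify.

```bash
python3 -m jog '{"claw":[-1,-1,-1,-1,-1,-1,-1,-1],"slide":[[0,0,5],[0,0,20],[0,0,45],[0,-30,80],[0,-60,110],[0,-100,130],[0,-140,130],[0,-140,130]],"turn":[0,0,0,0,0,0,0,0]}'
python3 - <<'E'
from h import *
c=cam('wrist','w16.png');np.save('w16.npy',c,allow_pickle=True)
s=cam('scene')
cv2.imwrite('pics/s16.png',cv2.resize(s['pixels'][200:310,250:405],None,fx=5,fy=5,interpolation=cv2.INTER_CUBIC))
E
```

```text
time: 23.55
eef_pos: [554.1, 92.4, 199.2]
ee_rot: [2.098, 2.313, 0.038]
force: [-0.1, 0.5, -0.5]
opening: 0.0
```

View pics/w16.png

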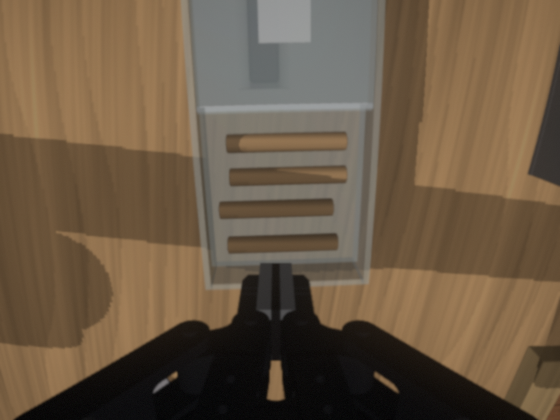

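View pics/s16.png

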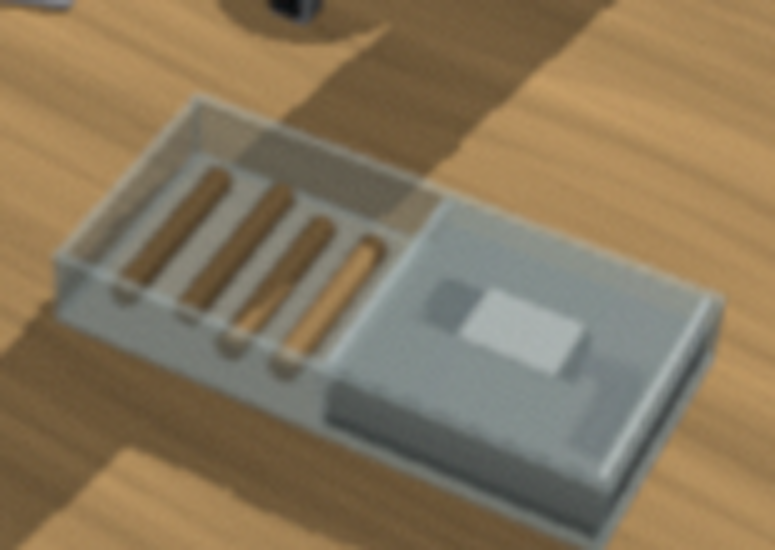

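The lid is over the foam with its trailing strip at row ~106, above the partition, and the dowels are exposed. I'll measure the closure and check the untouched objects in the top view.

```bash
python3 - <<'E'
from h import *
w=np.load('w16.npy',allow_pickle=True).item()
P=ray(w,[(285,107),(287,287),(284,43)],46)[:,:2]
n=np.array([-np.sin(.116),np.cos(.116)])
print('strip->end',(P[0]-P[1])@n,'patch edge->end',(P[2]-P[1])@n,'expect ~147,193')
a=np.load('top0.npy',allow_pickle=True).item();b=cam('top','t16.png')
for nm,(u0,u1,v0,v1) in dict(bit=(320,362,155,192),hinge=(318,360,222,262),tape=(95,135,255,290),glue=(98,140,175,210),blue=(375,420,132,180)).items():
    print(nm,cv2.absdiff(a['pixels'],b['pixels'])[v0:v1,u0:u1].max(2).mean().round(1))
im=b['pixels'];cv2.imwrite('pics/t16c.png',cv2.resize(im[150:290,90:470],None,fx=2.1,fy=2.1,interpolation=cv2.INTER_CUBIC))
E
```

```text
strip->end 148.6532555733302 patch edge->end 192.48696018823958 expect ~147,193
bit 7.4
hinge 6.1
tape 5.4
glue 5.5
blue 5.9
```

View pics/t16c.png

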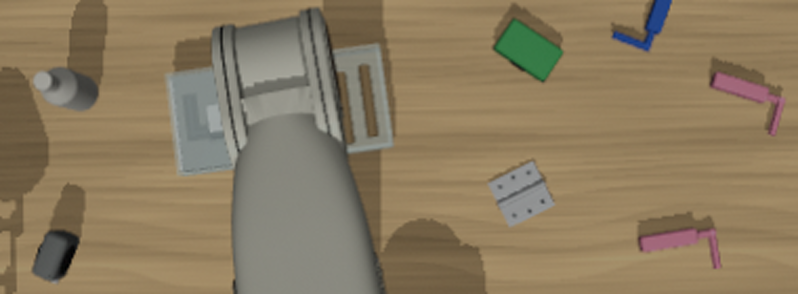

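```bash
python3 - <<'E'
from h import *
print(robot.close_job())
E
```

```text
the job is handed in; nothing more can be done
None
```

The hex key is home in its foam cutout and the lid is shut over it. I handed the job in at about 24 s with the arm clear; no verdict was reported.

I gripped the black key near its centre of mass, laid it on the foam lips and pressed it down with closed fingertips. The first press drifted about 3 mm sideways, so I lifted off and pressed again. Then I pressed on the lid's frosted patch and dragged it shut.

**Last checks:**
- **Key:** the first full press peaked at 36 N. On a second press at the grip's centre, contact came only at a top height of about 36 mm, which is the home height.
- **Lid:** it met its stop, and the fingers then slipped on it at 7.6 N sideways. Camera measurements put its trailing edge 148.7 mm from the caddy's end (about 147 expected) and the patch edge at 192.5 mm (193 expected). The two disagree slightly, by an amount within the calibration error.
- **Other objects:** the hinge, bit case, tape and glue look unmoved in the top view.
- **Calibration:** camera estimates of the cutout and key differed by 2–3 mm, so I corrected the position close up before releasing.

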